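# Tap a jammed key tray home with a mallet

### The job

The open wooden tray is stuck part-way between the two short side rails of its dock. Take the mallet and walk the tray loose with light taps on its near edge, alternating between the left end and the right end, until the whole tray sits fully home, square against the stop bar at the far side. Touch the tray with the mallet only, never strike or press it harder than 25 N, leave the other things alone, and stand the mallet back upright on its head on the bare table.

Things in the scene. Friction and masses are not known exactly. Their poses are not given: they have to be found in the camera images.
- dock: Dock fixed to the table: dark wood board 8 mm thick. Origin on the table under the middle of the tray's home place; x points to the far side (the way the tray must go), y left, z up; the board spans x -180 to +90, y -125 to +125 mm. Two aluminium side rails stand on it, x -60 to 0 mm, 34 mm tall, inner faces at y +-101.2 mm: 1.2 mm play a side for the tray.
- stop (a point): Middle of the near face of the dock's aluminium stop bar, 190 mm long, 18 mm tall, at dock x = +70 mm; the home tray's far wall rests against it. Axes as the dock's.
- clip (a point): Top middle of the chrome spring clip fixed on the dock, 55 mm above the table; it fills dock x -180 to -144, y -30 to +30 mm and bars the middle of the tray's near edge. Axes as the dock's.
- tray: Open light wooden tray, 140 (x) by 200 (y) by 36 mm tall, 0.2 to 0.4 kg, loose on the board between the rails; origin at the centre of its underside, axes as the dock's. Starts 32 to 44 mm short of home (dock x = 0). It slides at 1 to 5 N, but pushed on one end it swings about 14 mm, cocks to about 0.045 rad and wedges solid; then the other end can be tapped.
- tray_left (a point): Point on the outer face of the tray's near wall (the face struck), 78 mm left of the middle (+y) and 18 mm above its underside; home at dock x = -70 mm.
- tray_right (a point): The same 78 mm right of the middle (-y); home at dock x = -70 mm.
- mallet: Mallet standing on its head on the bare table, right of the dock, handle straight up, 0.25 kg; origin at the centre of the head's underside. Black rubber head (gives a little) 70 mm long (x, the striking faces are its +x and -x ends), 40 mm wide (y), 40 mm tall; square wooden handle 22 x 22 mm above it, up to 112 mm.
- mallet_grip (a point): Point on the mallet's axis in the handle, 85 mm above the head's underside; axes as the mallet's. A good place to grip (with pads on the handle's x faces, fingers clear the head).
- glasses_case: navy hard plastic glasses case, 60 x 160 x 38 mm, right of the dock; origin at the centre of its underside; to be left alone
- pot: small terracotta pot, 84 mm across, 70 mm tall, left of the dock; origin at the centre of its underside; to be left alone
- coin_dish: round stainless coin dish, 100 mm across, 22 mm tall, left of the dock; origin at the centre of its underside; to be left alone
- key: flat brass-coloured key, 62 mm long, 5 mm thick, right of the dock; origin at the centre of its underside; to be left alone
Not all that is in view belongs to the job. Of the things shaped like the mallet, the black one is meant.

How it is judged:
By the outcome, as a careful person would: the job done as asked, in the order asked, and still so for the second after the job is handed in, with the robot touching nothing.
It also fails if it takes over 72 s, if anything falls off the work surface, if the arm or the gripper's body presses on something with over 40 N, if the wrist force passes 120 N, or if a joint passes its speed limit or range.

### The arm

A 7-joint arm with a two-finger parallel gripper is mounted at the origin on the work surface. World frame = base frame: x ahead of the robot, y to its left, z up, the work surface at z = 0. Lengths are in m, angles in degrees, forces in N, time in s.
With the tool pointing down it reaches from about 0.425 to 0.875 m from the base axis. Payload 4.7 kg.
Tool frame: the origin (TCP) lies at the very end of the fingers, on their centre line; the grasp point (between the pads) lies env.grip_point_offset behind it (env.grip_point_offset is the distance from the TCP to the grasp point, in m); z points along the fingers, y is the direction in which the jaws open and shut (so a half turn about z gives the same grasp; the last joint's range is limited). The gripper opens to 87 mm and grips with 3 to 60 N. Pads are 19 mm wide; open, the fingers measure 117 mm over their backs; the gripper's body (75 mm by 190 mm) begins 51 mm behind the grasp point.
Start: joints at [-73.161, 18.392, -4.016, 83.108, 1.295, 78.541, -3.26], TCP at [0.18, 0.625, 0.19] pointing down, gripper open.
Joint ranges: [-163.93, 163.93], [-17.29, 119.83], [-79.2, 71.16], [3.27, 140.29], [-89.18, 269.18], [5.43, 117.66], [-154.24, 154.24]. Speed limits (degrees/s): [147.25, 147.25, 180, 180, 180, 180, 180].

### API

Orientations are given as [roll, pitch, yaw] about the fixed x, y, z axes, in that order (R = Rz(yaw) Ry(pitch) Rx(roll)).
In Python, from cell import env gives the robot as it stands.
- The arm moves only by the tool send_rows, never from a script. Its argument "plan" is a list of rows, each a list of 7 numbers: the finger opening in mm, from 0 to 87, then the shift along the tool's x, y, z in mm, then the turn, a rotation vector about the tool's x, y, z in rad. A call has 1 to 12 rows; each row shifts and turns the commanded pose from where the row before left it, along the tool's axes as they then stand; what a row does not reach is not made up. A row lasts 1/10 s, in which the tool goes at most 50 mm and 8.59 degrees, less where a joint would pass 70% of its speed; a pose out of reach is approached as far as the arm can. A call is refused whole if a number of a shift passes 50 or a number of a turn 0.15, either way. A call with a gripper value outside its range is refused whole. The fingers move at their own pace and stop on an object; "grip_force" is the grip in N (left out, the last holds). Time passes only in rows, so rows that do not move let the fingers close. It gives the time, the measured TCP pose, the force and the opening at its end, in the units of the state.
- env.get_obs(): the state, without advancing time (a new reading comes with each control period).
- env.read_camera(name): name is "scene" or "side" or "wrist"; returns the picture (384x512x3 uint8, red, green, blue); there is no depth.
- env.get_calibration(name): a dict with "fx", "fy", "cx", "cy" (pixels), "extrinsics" (4x4, takes a point from camera to world coordinates). Camera axes: x right, y down, z forward; pixel columns grow to the right and rows downward; lengths in m; the calibration is good to about 2 mm. A picture is of the moment at which its call begins: read the wrist's pose just before it. get_calibration takes no time and is no camera call; for the wrist camera it gives the pose at the moment of the call.
- env.sign_off(): hands the job in, once; it reports no verdict.
Trained networks look in the newest picture that a camera, given by its name, has taken for a name from the list of things; names that differ only in an ending like _2 or _b are one class to them, and where a whole thing is asked for, a point or a joint stands for the part that bears it (a point fixed in the world has none). Each returns a list of dicts, best first, with "confidence" (0 to 1); they miss things now and then, are a little off and sometimes report something else, mostly with a low value. They report only what shows in the picture. A call takes as long as a camera call. They do not tell look-alikes from the thing itself.
- env.regions_of(camera, query): "region" (384x512 bool, what is visible of it) and "rect" ([left, top, right, bottom] in pixels, round what is visible of it).
The state is a dict: "time_s": time; "qpos": joint angles; "joint_velocities": joint speeds; "effort": joint torques, N m; "tool_pos": TCP position; "tool_rot": TCP orientation; "force": force on the tool from outside, world axes, zero at the start; "wrist_torque": the same for the moment, N m; "grip_width": finger opening in m.
Only numpy, scipy, OpenCV 4.12 (cv2) and the standard library are available. Lean on these libraries where they do the work, as an engineer would, in place of code of your own. Each camera call takes 0.05 s, during which the arm holds its last target. There are 200 camera calls.

## Working session

There is one attempt and no reset: what is moved stays moved. The work goes in short steps, Python scripts to look and compute and a tool call to move; the robot and the scene stay as the last step left them, time stands still between calls to the robot, and variables do not carry over. Pictures are saved under pics/ and viewed, about 8 in all and at most 12, crops included, and the job is handed in when it is done.

Besides the shell and the picture viewer there is one more tool, called after "Emit:" by a JSON object that holds its "op" and its "data", one argument or row to a line. send_rows: Moves the arm, as the interface text tells. Its arguments: {"type":"object","properties":{"plan":{"type":"array"},"grip_force":{"type":"number"}},"required":["plan"]}

```bash
ls; mkdir -p pics; python3 - <<'E'
from cell import env
import cv2,numpy as np
o=env.get_obs();print({k:np.round(v,3) for k,v in o.items()},env.grip_point_offset)
ims=[]
for c in("scene","side"):
    im=env.read_camera(c);cv2.imwrite(f"pics/{c}0.png",im[:,:,::-1])
    k=env.get_calibration(c);print(c,k["fx"],k["cx"],k["cy"],np.round(k["extrinsics"],3).tolist())
    for q in("mallet","tray","dock","tray_left","tray_right","mallet_grip","clip","stop","glasses_case","key"):
        for d in env.regions_of(c,q)[:3]:
            ys,xs=np.nonzero(d["region"]);print(q,round(d["confidence"],2),d["rect"],len(xs),xs.mean().round(1),ys.mean().round(1))
E
```

```text
pics
{'time_s': np.float64(0.0), 'qpos': array([-73.16 ,  18.44 ,  -4.016,  83.176,   1.295,  78.543,  -3.259]), 'joint_velocities': array([-0.061, -0.013,  0.03 , -0.001,  0.002,  0.041, -0.075]), 'effort': array([ 0.0000e+00, -4.9128e+01, -4.0400e-01, -3.1253e+01, -6.4000e-02,
        4.4000e-02,  0.0000e+00]), 'tool_pos': array([0.179, 0.624, 0.189]), 'tool_rot': array([-1.79887e+02,  6.00000e-03,  1.63970e+02]), 'force': array([-0.183, -1.198, -0.021]), 'wrist_torque': array([-0.009, -0.009,  0.028]), 'grip_width': np.float64(0.087)} 0.0187
scene 474.6201078352053 255.3437719813423 191.57687017462075 [[0.013, 0.86, -0.511, 1.222], [1.0, -0.012, 0.004, -0.027], [-0.003, -0.511, -0.86, 1.171], [0.0, 0.0, 0.0, 1.0]]
mallet 0.88 [138.4, 148.2, 164.4, 187.6] 610 149.2 166.3
mallet 0.82 [80.2, 188.1, 113.5, 221.8] 667 96.5 204.4
mallet 0.75 [148.2, 115.9, 169.2, 151.8] 449 158.4 133.9
tray 0.68 [275.7, 178.0, 355.1, 243.3] 3854 316.6 210.0
dock 0.78 [265.7, 163.0, 364.2, 264.6] 3924 315.3 214.6
tray_left 0.8 [277.0, 178.7, 356.9, 245.6] 3804 316.5 209.9
tray_right 0.7 [279.1, 180.1, 35
[... 851 characters left out ...]

mallet 0.62 [308.5, 124.2, 330.3, 154.5] 452 317.8 141.3
tray 0.83 [193.3, 219.5, 263.1, 294.3] 3400 229.6 254.0
dock 0.93 [175.7, 210.1, 287.4, 307.5] 3720 236.6 267.4
dock 0.45 [274.3, 117.8, 295.1, 150.2] 447 284.1 137.1
tray_left 0.87 [192.3, 216.8, 265.6, 290.0] 3374 229.9 254.0
tray_right 0.74 [191.8, 218.8, 263.3, 292.6] 3286 229.7 254.2
mallet_grip 0.97 [273.0, 117.8, 293.3, 150.7] 425 284.3 137.2
mallet_grip 0.92 [272.8, 96.6, 293.0, 127.2] 359 283.5 112.8
clip 0.97 [173.6, 216.5, 288.5, 312.5] 3749 236.8 266.6
clip 0.68 [274.3, 116.9, 293.9, 148.7] 440 283.6 137.4
stop 0.65 [174.2, 213.9, 289.5, 311.2] 3596 236.0 268.1
glasses_case 0.98 [213.2, 127.4, 234.0, 167.8] 629 222.7 145.1
```

```bash
python3 - <<'E'
import cv2,numpy as np
a=cv2.imread("pics/scene0.png")[90:300,60:390];b=cv2.imread("pics/side0.png")[70:320,150:360]
cv2.imwrite("pics/s1.png",cv2.resize(a,None,fx=2.4,fy=2.4,interpolation=cv2.INTER_CUBIC))
cv2.imwrite("pics/s2.png",cv2.resize(b,None,fx=2.4,fy=2.4,interpolation=cv2.INTER_CUBIC))
E
```

```text
(no output)
```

View pics/s1.png

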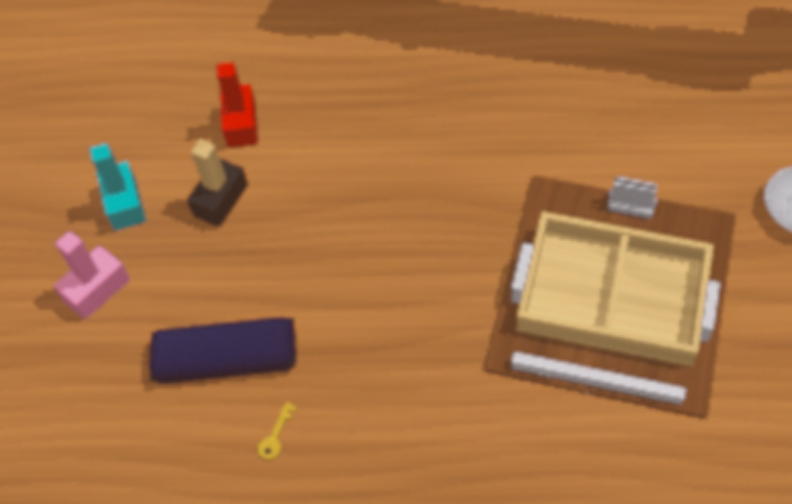

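View pics/s2.png

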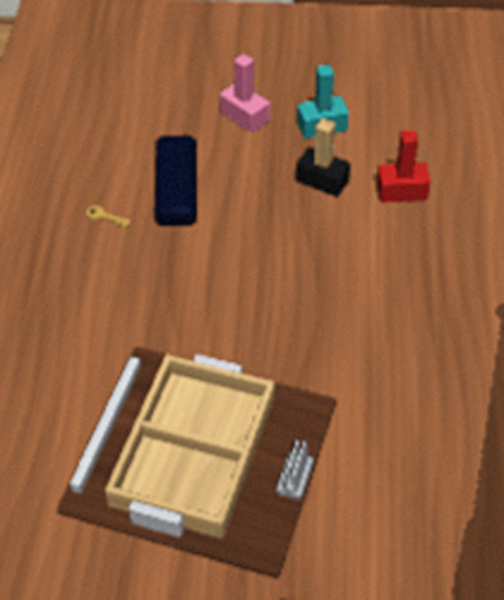

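Scene crop: black mallet with its handle top at (204,148), teal, red and pink decoys around it. The dock's corners are (533,177), (735,212), (706,416) and (485,372), and the tray is between the rails. The side crop agrees: mallet top at (325,127).

```bash
cat > h.py <<'E'
from cell import env
import cv2,numpy as np
from scipy.optimize import least_squares
def proj(P,k):
    E=np.array(k["extrinsics"]);p=(np.asarray(P,float)-E[:3,3])@E[:3,:3]
    return np.c_[k["fx"]*p[:,0]/p[:,2]+k["cx"],k["fy"]*p[:,1]/p[:,2]+k["cy"]]
def world(q,x):  # x,y,yaw
    q=np.asarray(q,float);c,s=np.cos(x[2]),np.sin(x[2])
    return np.c_[x[0]+c*q[:,0]-s*q[:,1],x[1]+s*q[:,0]+c*q[:,1],q[:,2]]
def fit(obs,x0): # obs: list of (calib, local pts, pixels)
    f=lambda x:np.concatenate([(proj(world(q,x),k)-px).ravel() for k,q,px in obs])
    r=least_squares(f,x0,loss="soft_l1");return r.x,np.round(f(r.x).reshape(-1,2),1)
E
python3 - <<'E'
from h import *
S,D=env.get_calibration("scene"),env.get_calibration("side")
s=lambda l:np.array(l)/2.4+[60,90]; d=lambda l:np.array(l)/2.4+[150,70]
b=[[-.18,-.125,.008],[-.18,.125,.008],[.09,.125,.008],[.09,-.125,.008]]
x,r=fit([(S,b,s([(533,177),(735,212),(706,416),(485,372)])),(D,b,d([(335,400),(278,576),(58,514),(136,347)]))],[.5,.2,0])
print("dock",x,np.degrees(x[2]),r.tolist())
t=[[-.07,-.1,.044],[-.07,.1,.044],[.07,.1,.044],[.07,-.1,.044]]
y,r=fit([(S,t,s([(541,212),(713,243),(697,350),(519,322)])),(D,t,d([(274,381),(222,530),(108,491),(166,357)]))],x)
c,n=np.cos(x[2]),np.sin(x[2]);e=(y-x)[:2]
print("tray",y,"in dock",c*e[0]+n*e[1],-n*e[0]+c*e[1],y[2]-x[2],r.tolist())
m=[[0,0,.112]]
# head top corners: scene/side
h=[[0,0,.112],[.035,.02,.04],[.035,-.02,.04],[-.035,-.02,.04],[-.035,.02,.04]]
for nm,f,l in(("red",0,[(227,67),(408,135)]),("black",0,[(204,148),(325,127)]),("teal",0,[(101,150),(324,70)]),("pink",0,[(70,242),(244,60)])):
    z,r=fit([(S,m,s(l[:1])),(D,m,d(l[1:]))],[.5,-.2,0]);print(nm,z[:2],r.tolist())
E
```

```text
dock [ 0.63569937  0.13826267 -0.23764137] -13.615847718765323 [[0.1, -1.5], [0.6, -0.3], [1.7, -0.2], [0.4, -1.3], [0.2, -1.7], [-0.1, -0.3], [-1.8, -1.4], [-1.6, -1.1]]
tray [ 0.59968635  0.14673903 -0.22911905] in dock -0.03699633506785462 -0.00023971532024547396 0.008522321495920082 [[0.7, -0.6], [0.2, -0.5], [1.1, -0.1], [0.2, -3.0], [-0.4, -0.3], [0.2, -3.1], [-1.3, -0.3], [-0.7, -1.5]]
red [ 0.34452585 -0.30642049] [[0.2, 0.2], [0.2, -0.4]]
black [ 0.4602528  -0.32083835] [[0.5, -0.4], [-0.5, -1.5]]
teal [ 0.46305713 -0.43811286] [[0.3, 0.1], [0.0, -0.8]]
pink [ 0.58275986 -0.45373804] [[0.3, -0.6], [-0.8, -0.8]]
```

Emit:
{"op": "send_rows", "data": {
  "plan": [
    [60,-47,-5,-10,0,0,0.076],
    [60,-48,-5,-10,0,0,0.076],
    [60,-48,-5,-10,0,0,0.076],
    [60,-48,-5,-10,0,0,0.076],
    [60,-48,-5,-10,0,0,0.076],
    [60,-47,-5,-10,0,0,0.076],
    [60,-47,-5,0,0,0,0.076],
    [60,-47,-5,0,0,0,0.076],
    [60,-47,-5,0,0,0,0.076],
    [60,-47,-5,0,0,0,0.076],
    [60,-46,-5,0,0,0,0.076],
    [60,-46,-5,0,0,0,0.076]
  ]
}}

```text
time_s: 2.3
tool_pos: [0.5632, 0.2285, 0.2501]
tool_rot: [180.0, 0.0, 111.5]
force: [1.2, 0.8, 1.0]
grip_width: 0.0602
```

Emit:
{"op": "send_rows", "data": {
  "plan": [
    [60,-45,-5,0,0,0,0.076],
    [60,-45,-5,0,0,0,0.076],
    [60,-45,-5,0,0,0,0.076],
    [60,-45,-5,0,0,0,0.076],
    [60,-45,-5,0,0,0,0.076],
    [60,-44,-5,0,0,0,0.076],
    [60,-44,-5,0,0,0,0.076],
    [60,-44,-5,0,0,0,0.076],
    [60,-43,-5,0,0,0,0.076],
    [60,-43,-5,0,0,0,0.05],
    [60,-40,-5,0,0,0,0],
    [60,0,0,0,0,0,0]
  ]
}}

```text
time_s: 3.5
tool_pos: [0.5085, -0.2471, 0.2509]
tool_rot: [179.9, 0.1, 69.0]
force: [-0.2, -0.4, 0.6]
grip_width: 0.0599
```

```bash
python3 - <<'E'
from h import *
k=env.get_calibration("wrist");im=env.read_camera("wrist");print(k["fx"],k["cx"],k["cy"],np.round(k["extrinsics"],3).tolist())
cv2.imwrite("pics/w1.png",cv2.resize(im[:,:,::-1],(768,576),interpolation=cv2.INTER_CUBIC))
import pickle;pickle.dump(k,open("w1.pkl","wb"))
print(proj([[.46,-.32,.112],[.46,-.32,0]],k))
for d in env.regions_of("wrist","mallet"):print(d["confidence"],d["rect"])
E
```

```text
326.89774755149745 251.4687174791892 186.08730542056497 [[0.934, -0.347, -0.089, 0.533], [-0.358, -0.903, -0.236, -0.184], [0.002, 0.252, -0.968, 0.446], [0.0, 0.0, 0.0, 1.0]]
[[233.06652193 243.97971217]
 [237.18021317 211.00498327]]
0.91 [134.4, 215.2, 178.2, 236.3]
0.84 [242.9, 273.7, 297.8, 298.3]
0.72 [210.1, 201.1, 266.1, 238.9]
```

View pics/w1.png

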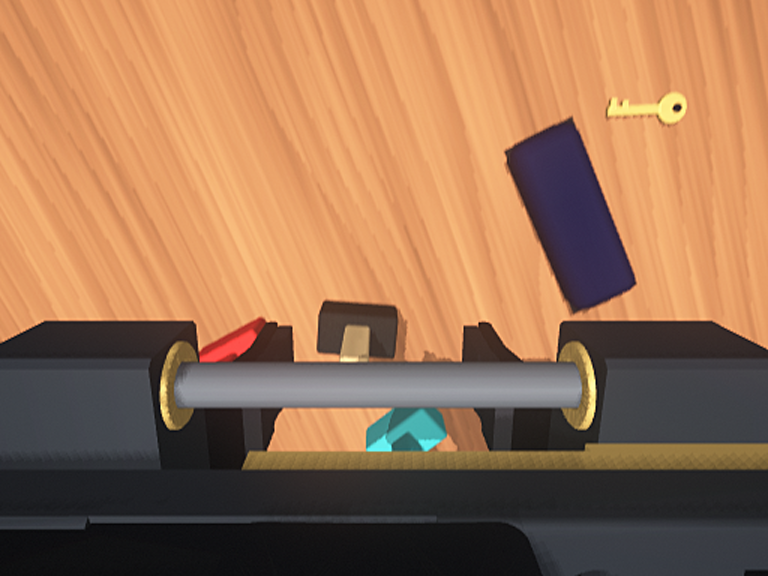

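The wrist picture shows the black head at display (319–397, 301–357), half hidden behind the finger bar. I'll move over it for a clear view.

Emit:
{"op": "send_rows", "data": {
  "plan": [
    [60,-42,-9,0,0,0,0.035],
    [60,-42,-9,0,0,0,0.035],
    [60,0,0,0,0,0,0],
    [60,0,0,0,0,0,0]
  ]
}}

```text
time_s: 4.0
tool_pos: [0.4657, -0.3105, 0.2502]
tool_rot: [180.0, -0.1, 65.7]
force: [0.3, 0.8, 0.3]
grip_width: 0.06
```

```bash
python3 - <<'E'
from h import *
import pickle
print(env.get_obs()["tool_pos"],env.get_obs()["tool_rot"])
k=env.get_calibration("wrist");im=env.read_camera("wrist")
p=proj([[.46,-.32,.112]],k)[0].astype(int);print(p)
y0,x0=max(0,p[1]-75),p[0]-100;print(x0,y0);pickle.dump((k,x0,y0),open("w2.pkl","wb"))
cv2.imwrite("pics/w2.png",cv2.resize(im[y0:y0+150,x0:x0+200,::-1],None,fx=4,fy=4,interpolation=cv2.INTER_CUBIC))
E
```

```text
[ 0.46573278 -0.3105447   0.25015074] [ 1.79975449e+02 -6.61630328e-02  6.56639344e+01]
[249 179]
149 104
```

View pics/w2.png

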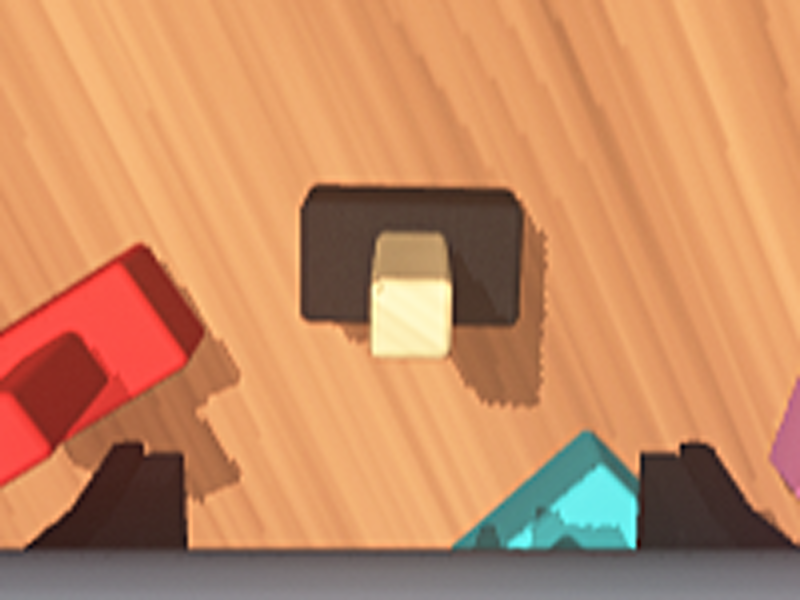

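Clear view: the handle top is at crop corners (372,279), (450,279), (447,357), (372,356). The head spans (302–522, 186–325) and is nearly parallel to the image.

```bash
python3 - <<'E'
from h import *
import pickle
k,x0,y0=pickle.load(open("w2.pkl","rb"))
q=[[-.011,.011,.112],[.011,.011,.112],[.011,-.011,.112],[-.011,-.011,.112],[-.035,-.02,.04],[.035,-.02,.04],[-.035,.02,.04],[.035,.02,.04]]
px=np.array([(371,279),(451,279),(449,357),(371,356),(302,322),(521,326),(302,203),(523,206)])/4+[x0,y0]
x,r=fit([(k,q,px)],[.46,-.32,-.43]);print(x,np.degrees(x[2]),r.tolist())
T=env.get_obs();e=x[:2]-T["tool_pos"][:2];a=np.radians(T["tool_rot"][2])
print("tool dx,dy mm",1e3*(e[0]*np.cos(a)+e[1]*np.sin(a)),1e3*(e[0]*np.sin(a)-e[1]*np.cos(a)))
E
```

```text
[ 0.46056357 -0.3256622  -0.43720866] -25.05021123335029 [[-0.3, -0.4], [0.8, -0.1], [0.9, 0.7], [-0.4, 0.7], [-0.3, 0.5], [-0.3, 0.1], [-0.5, -0.8], [0.2, -0.9]]
tool dx,dy mm -17.326855186813937 1.2382564101304747
```

Emit:
{"op": "send_rows", "data": {
  "plan": [
    [60,-8,1,0,0,0,0.012],
    [60,-8,0,0,0,0,0],
    [60,0,0,-40,0,0,0],
    [60,0,0,40,0,0,0],
    [60,0,0,45,0,0,0],
    [60,0,0,45,0,0,0],
    [60,0,0,45,0,0,0],
    [60,0,0,49,0,0,0],
    [60,0,0,0,0,0,0],
    [20,0,0,0,0,0,0],
    [20,0,0,0,0,0,0],
    [20,0,0,0,0,0,0]
  ],
  "grip_force": 50
}}

```text
time_s: 5.25
tool_pos: [0.4613, -0.3274, 0.0688]
tool_rot: [179.7, -0.0, 65.0]
force: [0.4, 0.5, -0.2]
grip_width: 0.0436
```

Emit:
{"op": "send_rows", "data": {
  "plan": [
    [15,0,0,0,0,0,0],
    [15,0,0,0,0,0,0]
  ]
}}

```text
time_s: 5.45
tool_pos: [0.4602, -0.3265, 0.0673]
tool_rot: [179.9, -0.0, 65.0]
force: [-0.6, -0.2, 0.1]
grip_width: 0.0279
```

Emit:
{"op": "send_rows", "data": {
  "plan": [
    [15,0,0,0,0,0,0],
    [15,0,0,0,0,0,0],
    [15,0,0,-20,0,0,0],
    [15,0,0,-40,0,0,0],
    [15,0,0,-40,0,0,-0.1],
    [15,0,0,0,0,0,-0.1],
    [15,30,-8,0,0,0,0],
    [15,38,-10,0,0,0,0],
    [15,38,-10,0,0,0,0],
    [15,38,-10,0,0,0,0],
    [15,38,-10,0,0,0,0],
    [15,38,-10,0,0,0,0]
  ]
}}

```text
time_s: 6.65
tool_pos: [0.454, -0.097, 0.1656]
tool_rot: [-180.0, -0.0, 76.4]
force: [1.3, 0.1, -2.0]
grip_width: 0.0214
```

Emit:
{"op": "send_rows", "data": {
  "plan": [
    [15,38,-10,0,0,0,0],
    [15,38,-10,0,0,0,0],
    [15,38,-10,0,0,0,0],
    [15,38,-10,0,0,0,0],
    [15,38,-10,0,0,0,0],
    [15,0,0,0,0,0,0],
    [15,0,0,0,0,0,0]
  ]
}}

```text
time_s: 7.35
tool_pos: [0.4501, 0.0982, 0.1653]
tool_rot: [-179.9, 0.1, 76.6]
force: [-0.6, -1.7, -2.2]
grip_width: 0.0215
```

```bash
python3 - <<'E'
from h import *
import pickle
o=env.get_obs();print(o["tool_pos"],o["tool_rot"],o["force"],o["wrist_torque"],o["grip_width"])
k=env.get_calibration("wrist");im=env.read_camera("wrist");pickle.dump(k,open("w3.pkl","wb"))
cv2.imwrite("pics/w3.png",cv2.resize(im[:,:,::-1],None,fx=1.5,fy=1.5,interpolation=cv2.INTER_CUBIC))
E
```

```text
[0.45006467 0.09816187 0.16529953] [-1.79945900e+02  8.13628779e-02  7.65588196e+01] [-0.61882838 -1.69552331 -2.16409618] [-0.13273021  0.03904749  0.02007091] 0.021548990611435188
```

View pics/w3.png

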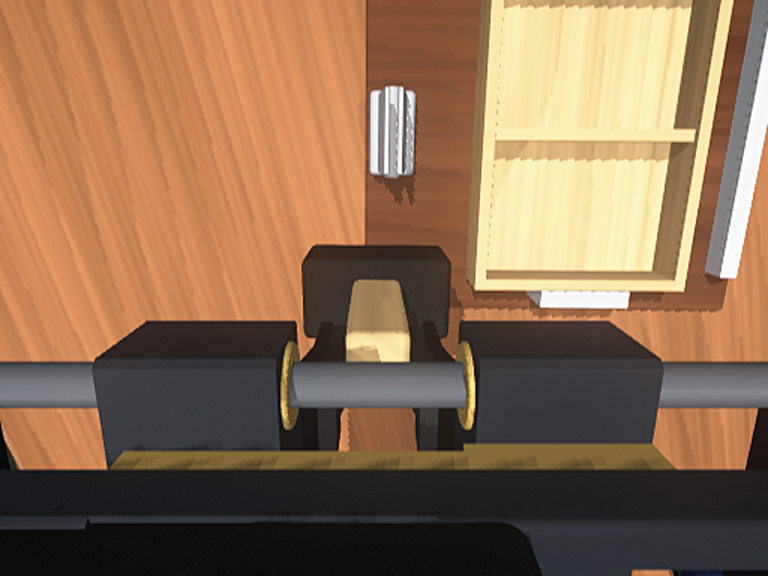

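Mallet is held upright and parallel to the dock's edge, which is vertical at column 366. The tray's near-right top corner is at (470,289), its far-right at (685,291), and the board's far-right corner is at about (725,310).

```bash
cat > fitw.py <<'E'
from h import *
import sys
def fitdock(k,line,corner,x0=[.6357,.1383,-.2376]):
    # line: pixels on board near edge; corner: px of board far-right corner
    f=lambda v:np.r_[(proj(world([[-.18,v[3],.008],[-.18,v[4],.008],[.09,-.125,.008]],v[:3]),k)-np.vstack([line,corner])).ravel()]
    r=least_squares(f,list(x0)+[0,-.1]);return r.x,r.fun
def rel(x,y):
    c,n=np.cos(x[2]),np.sin(x[2]);e=np.array(y[:2])-x[:2]
    return np.array([c*e[0]+n*e[1],-n*e[0]+c*e[1]])*1e3
E
python3 - <<'E'
from fitw import *
import pickle
k=pickle.load(open("w3.pkl","rb"))
x,r=fitdock(k,np.array([[366.5,2],[366,235]])/1.5,np.array([725,310])/1.5)
print("dock",x,np.degrees(x[2]),r.round(1))
t=[[-.07,-.1,.044],[.07,-.1,.044]]
f=lambda v:np.r_[(proj(world(t+[[-.07,v[3],.044]],v[:3]),k)-np.array([[470,290],[686,291],[488,2]])/1.5).ravel()]
r=least_squares(f,[.6,.147,-.23,.05]);y=r.x;print("tray",y,r.fun.round(1),"rel",rel(x,y),y[2]-x[2])
# mallet head top corners: -x,+y / +x,+y ; local, z = underside
f=lambda v:(proj(world([[-.035,.02,v[3]+.04],[.035,.02,v[3]+.04],[.035,-.02,v[3]+.04]],v[:3]),k)-np.array([[303,262],[450,262],[449,336]])/1.5).ravel()
r=least_squares(f,[.45,.098,-.23,.1]);print("mallet",r.x,r.fun.round(1),"rel",rel(x,r.x))
T=env.get_obs()["tool_pos"];print("tcp rel",rel(x,T))
X=np.array([.6357,.1383,-.2376]);print("old dock: tray",rel(X,y),"tcp",rel(X,T))
E
```

```text
dock [ 0.6367237   0.13325777 -0.23797783  0.0833867  -0.06897557] -13.635125459273052 [-0.1  0.   0.5 -0.  -0.3 -0.1]
tray [ 0.59975388  0.14233024 -0.23334689  0.07428354] [ 2.4  0.2 -2.5 -0.5  0.1  0. ] rel [-38.06661294   0.10159431] 0.004630939290266922
mallet [ 0.45029758  0.09480982 -0.21563869  0.09039425] [ 0.7  0.3 -0.2 -1.5 -0.5  1.3] rel [-172.10837255  -81.31206785]
tcp rel [-172.58423267  -79.19864427]
old dock: tray [-35.8848348   -4.54364868] tcp [-170.4324072   -83.79305637]
```

Emit:
{"op": "send_rows", "data": {
  "plan": [
    [15,0,0,40,0,0,0.003],
    [15,0,0,45,0,0,0],
    [15,0,8,0,0,0,0],
    [15,0,8,0,0,0,0],
    [15,0,4,0,0,0,0],
    [15,0,0,0,0,0,0],
    [15,0,0,0,0,0,0]
  ]
}}

```text
time_s: 8.1
tool_pos: [0.4708, 0.0929, 0.082]
tool_rot: [179.9, -0.0, 76.2]
force: [-0.0, 0.1, -2.8]
grip_width: 0.0214
```

Emit:
{"op": "send_rows", "data": {
  "plan": [
    [15,0,2,0,0,0,0],
    [15,0,2,0,0,0,0],
    [15,0,2,0,0,0,0]
  ]
}}

```text
time_s: 8.4
tool_pos: [0.4761, 0.0916, 0.0812]
tool_rot: [180.0, -0.0, 76.3]
force: [-0.1, -0.2, -3.5]
grip_width: 0.0217
```

Emit:
{"op": "send_rows", "data": {
  "plan": [
    [15,0,2,0,0,0,0],
    [15,0,2,0,0,0,0]
  ]
}}

```text
time_s: 8.6
tool_pos: [0.4794, 0.0906, 0.081]
tool_rot: [-179.9, 0.0, 76.3]
force: [-0.6, 0.4, -1.6]
grip_width: 0.0216
```

Emit:
{"op": "send_rows", "data": {
  "plan": [
    [15,0,2,0,0,0,0],
    [15,0,1,0,0,0,0]
  ]
}}

```text
time_s: 8.8
tool_pos: [0.4821, 0.0897, 0.0808]
tool_rot: [-179.9, 0.0, 76.2]
force: [-2.3, -0.3, -0.9]
grip_width: 0.0216
```

Emit:
{"op": "send_rows", "data": {
  "plan": [
    [15,0,1,0,0,0,0],
    [15,0,1,0,0,0,0]
  ]
}}

```text
time_s: 9.0
tool_pos: [0.4844, 0.0891, 0.0808]
tool_rot: [-180.0, 0.0, 76.2]
force: [-1.9, -1.1, -1.1]
grip_width: 0.0216
```

Emit:
{"op": "send_rows", "data": {
  "plan": [
    [15,0,1,0,0,0,0],
    [15,0,1,0,0,0,0]
  ]
}}

```text
time_s: 9.2
tool_pos: [0.4851, 0.089, 0.0808]
tool_rot: [-179.8, 0.0, 76.3]
force: [-6.5, 0.3, 0.7]
grip_width: 0.0217
```

Emit:
{"op": "send_rows", "data": {
  "plan": [
    [15,0,1,0,0,0,0],
    [15,0,0,0,0,0,0]
  ]
}}

```text
time_s: 9.4
tool_pos: [0.4853, 0.0889, 0.0806]
tool_rot: [-179.7, 0.1, 76.3]
force: [-7.1, 0.1, 1.1]
grip_width: 0.0213
```

Emit:
{"op": "send_rows", "data": {
  "plan": [
    [15,0,-10,0,0,0,0],
    [15,0,-10,-10,0,0,0],
    [15,0,0,-50,0,0,0],
    [15,36,0,0,0,0,0],
    [15,40,0,0,0,0,0],
    [15,40,0,0,0,0,0],
    [15,40,0,0,0,0,0],
    [15,0,0,0,0,0,0],
    [15,0,0,40,0,0,0],
    [15,0,0,20,0,0,0],
    [15,0,6,0,0,0,0],
    [15,0,6,0,0,0,0]
  ]
}}

```text
time_s: 10.6
tool_pos: [0.518, 0.2422, 0.0818]
tool_rot: [179.9, -0.1, 76.3]
force: [-0.3, 0.9, -2.3]
grip_width: 0.0214
```

Emit:
{"op": "send_rows", "data": {
  "plan": [
    [15,0,2,0,0,0,0],
    [15,0,2,0,0,0,0]
  ]
}}

```text
time_s: 10.8
tool_pos: [0.5221, 0.2417, 0.0828]
tool_rot: [179.9, -0.1, 76.2]
force: [-3.1, 0.5, -1.4]
grip_width: 0.0217
```

Emit:
{"op": "send_rows", "data": {
  "plan": [
    [15,0,2,0,0,0,0],
    [15,0,1,0,0,0,0]
  ]
}}

```text
time_s: 11.0
tool_pos: [0.524, 0.241, 0.0818]
tool_rot: [180.0, -0.1, 76.3]
force: [-1.3, 1.4, -0.9]
grip_width: 0.0215
```

Emit:
{"op": "send_rows", "data": {
  "plan": [
    [15,0,2,0,0,0,0],
    [15,0,1,0,0,0,0]
  ]
}}

```text
time_s: 11.2
tool_pos: [0.5265, 0.2404, 0.0812]
tool_rot: [-180.0, -0.0, 76.3]
force: [-2.0, 1.5, -2.1]
grip_width: 0.0217
```

Emit:
{"op": "send_rows", "data": {
  "plan": [
    [15,0,2,0,0,0,0],
    [15,0,1,0,0,0,0]
  ]
}}

```text
time_s: 11.4
tool_pos: [0.5294, 0.2393, 0.081]
tool_rot: [-180.0, -0.0, 76.3]
force: [-3.7, 2.9, -0.7]
grip_width: 0.0214
```

Emit:
{"op": "send_rows", "data": {
  "plan": [
    [15,0,2,0,0,0,0],
    [15,0,1,0,0,0,0]
  ]
}}

```text
time_s: 11.6
tool_pos: [0.5303, 0.2394, 0.081]
tool_rot: [-179.7, 0.0, 76.3]
force: [-7.7, 4.1, 2.3]
grip_width: 0.0217
```

Emit:
{"op": "send_rows", "data": {
  "plan": [
    [15,0,1,0,0,0,0],
    [15,0,1,0,0,0,0]
  ]
}}

```text
time_s: 11.8
tool_pos: [0.5308, 0.2395, 0.081]
tool_rot: [-179.6, 0.0, 76.3]
force: [-9.9, 4.6, 4.5]
grip_width: 0.0217
```

Emit:
{"op": "send_rows", "data": {
  "plan": [
    [15,0,-10,0,0,0,0],
    [15,0,-14,-10,0,0,0],
    [15,0,0,-50,0,0,0],
    [15,-36,0,0,0,0,0],
    [15,-40,0,0,0,0,0],
    [15,-40,0,0,0,0,0],
    [15,-40,0,0,0,0,0],
    [15,0,0,0,0,0,0],
    [15,0,0,40,0,0,0],
    [15,0,0,20,0,0,0],
    [15,0,5,0,0,0,0],
    [15,0,2,0,0,0,0]
  ]
}}

```text
time_s: 13.0
tool_pos: [0.4822, 0.0898, 0.0817]
tool_rot: [179.9, 0.0, 76.2]
force: [0.0, 0.5, -1.8]
grip_width: 0.0215
```

Emit:
{"op": "send_rows", "data": {
  "plan": [
    [15,0,2,0,0,0,0],
    [15,0,2,0,0,0,0],
    [15,0,2,0,0,0,0],
    [15,0,2,0,0,0,0],
    [15,0,2,0,0,0,0]
  ]
}}

```text
time_s: 13.5
tool_pos: [0.4908, 0.0877, 0.0812]
tool_rot: [180.0, 0.0, 76.2]
force: [-1.8, 0.1, -2.4]
grip_width: 0.0214
```

Emit:
{"op": "send_rows", "data": {
  "plan": [
    [15,0,2,0,0,0,0],
    [15,0,2,0,0,0,0]
  ]
}}

```text
time_s: 13.7
tool_pos: [0.4942, 0.0867, 0.0809]
tool_rot: [-180.0, 0.0, 76.2]
force: [-2.3, -0.5, -2.0]
grip_width: 0.0215
```

Emit:
{"op": "send_rows", "data": {
  "plan": [
    [15,0,2,0,0,0,0],
    [15,0,1,0,0,0,0]
  ]
}}

```text
time_s: 13.9
tool_pos: [0.4974, 0.0861, 0.0809]
tool_rot: [-180.0, 0.0, 76.2]
force: [-1.6, -1.1, -2.3]
grip_width: 0.0217
```

Emit:
{"op": "send_rows", "data": {
  "plan": [
    [15,0,2,0,0,0,0],
    [15,0,1,0,0,0,0]
  ]
}}

```text
time_s: 14.1
tool_pos: [0.4993, 0.0856, 0.0809]
tool_rot: [-179.9, 0.0, 76.3]
force: [-5.3, -0.3, 0.4]
grip_width: 0.0216
```

Emit:
{"op": "send_rows", "data": {
  "plan": [
    [15,0,2,0,0,0,0],
    [15,0,1,0,0,0,0]
  ]
}}

```text
time_s: 14.3
tool_pos: [0.5001, 0.0854, 0.0806]
tool_rot: [-179.6, 0.1, 76.3]
force: [-9.7, -0.9, 3.1]
grip_width: 0.0215
```

Emit:
{"op": "send_rows", "data": {
  "plan": [
    [15,0,-10,0,0,0,0],
    [15,0,-12,-10,0,0,0],
    [15,0,0,-50,0,0,0],
    [15,36,0,0,0,0,0],
    [15,40,0,0,0,0,0],
    [15,40,0,0,0,0,0],
    [15,40,0,0,0,0,0],
    [15,0,0,0,0,0,0],
    [15,0,0,40,0,0,0],
    [15,0,0,20,0,0,0],
    [15,0,5,0,0,0,0],
    [15,0,2,0,0,0,0]
  ]
}}

```text
time_s: 15.5
tool_pos: [0.5271, 0.2398, 0.0819]
tool_rot: [179.9, -0.1, 76.2]
force: [0.0, -0.7, -1.3]
grip_width: 0.0214
```

Emit:
{"op": "send_rows", "data": {
  "plan": [
    [15,0,2,0,0,0,0],
    [15,0,2,0,0,0,0],
    [15,0,2,0,0,0,0],
    [15,0,2,0,0,0,0]
  ]
}}

```text
time_s: 15.9
tool_pos: [0.5335, 0.2388, 0.0817]
tool_rot: [180.0, -0.1, 76.3]
force: [-1.0, 0.1, -2.2]
grip_width: 0.0218
```

Emit:
{"op": "send_rows", "data": {
  "plan": [
    [15,0,2,0,0,0,0],
    [15,0,2,0,0,0,0],
    [15,0,2,0,0,0,0]
  ]
}}

```text
time_s: 16.2
tool_pos: [0.5393, 0.2369, 0.081]
tool_rot: [-180.0, -0.0, 76.3]
force: [-1.1, 1.3, -2.6]
grip_width: 0.0217
```

Emit:
{"op": "send_rows", "data": {
  "plan": [
    [15,0,2,0,0,0,0],
    [15,0,1,0,0,0,0]
  ]
}}

```text
time_s: 16.4
tool_pos: [0.5423, 0.2359, 0.081]
tool_rot: [-180.0, -0.0, 76.2]
force: [-1.8, 1.1, -1.9]
grip_width: 0.0214
```

Emit:
{"op": "send_rows", "data": {
  "plan": [
    [15,0,2,0,0,0,0],
    [15,0,1,0,0,0,0]
  ]
}}

```text
time_s: 16.6
tool_pos: [0.5446, 0.2356, 0.0811]
tool_rot: [-179.9, -0.0, 76.3]
force: [-5.1, 3.1, -0.7]
grip_width: 0.0213
```

Emit:
{"op": "send_rows", "data": {
  "plan": [
    [15,0,1,0,0,0,0],
    [15,0,1,0,0,0,0]
  ]
}}

```text
time_s: 16.8
tool_pos: [0.5452, 0.2358, 0.0811]
tool_rot: [-179.8, -0.0, 76.3]
force: [-6.3, 2.2, 2.0]
grip_width: 0.0216
```

Emit:
{"op": "send_rows", "data": {
  "plan": [
    [15,0,-10,0,0,0,0],
    [15,0,-12,-10,0,0,0],
    [15,0,0,-50,0,0,0],
    [15,-36,0,0,0,0,0],
    [15,-40,0,0,0,0,0],
    [15,-40,0,0,0,0,0],
    [15,-40,0,0,0,0,0],
    [15,0,0,0,0,0,0],
    [15,0,0,40,0,0,0],
    [15,0,0,20,0,0,0],
    [15,0,5,0,0,0,0],
    [15,0,2,0,0,0,0]
  ]
}}

```text
time_s: 18.0
tool_pos: [0.4965, 0.0868, 0.0821]
tool_rot: [179.9, -0.0, 76.3]
force: [-0.3, -0.6, -1.3]
grip_width: 0.0215
```

Emit:
{"op": "send_rows", "data": {
  "plan": [
    [15,0,2,0,0,0,0],
    [15,0,2,0,0,0,0],
    [15,0,2,0,0,0,0],
    [15,0,2,0,0,0,0]
  ]
}}

```text
time_s: 18.4
tool_pos: [0.5033, 0.0849, 0.0815]
tool_rot: [180.0, -0.0, 76.3]
force: [-1.7, 0.1, -1.6]
grip_width: 0.0211
```

Emit:
{"op": "send_rows", "data": {
  "plan": [
    [15,0,2,0,0,0,0],
    [15,0,2,0,0,0,0],
    [15,0,2,0,0,0,0]
  ]
}}

```text
time_s: 18.7
tool_pos: [0.5089, 0.0832, 0.0809]
tool_rot: [-180.0, 0.0, 76.2]
force: [-2.1, 0.4, -1.8]
grip_width: 0.0218
```

Emit:
{"op": "send_rows", "data": {
  "plan": [
    [15,0,1,0,0,0,0],
    [15,0,1,0,0,0,0]
  ]
}}

```text
time_s: 18.9
tool_pos: [0.5107, 0.0829, 0.0809]
tool_rot: [-180.0, 0.0, 76.2]
force: [-2.0, -0.3, -2.4]
grip_width: 0.0212
```

Emit:
{"op": "send_rows", "data": {
  "plan": [
    [15,0,2,0,0,0,0],
    [15,0,1,0,0,0,0]
  ]
}}

```text
time_s: 19.1
tool_pos: [0.5129, 0.0823, 0.0809]
tool_rot: [-179.9, 0.0, 76.3]
force: [-5.2, 0.2, 1.0]
grip_width: 0.0215
```

Emit:
{"op": "send_rows", "data": {
  "plan": [
    [15,0,1,0,0,0,0],
    [15,0,1,0,0,0,0]
  ]
}}

```text
time_s: 19.3
tool_pos: [0.5134, 0.0822, 0.0807]
tool_rot: [-179.7, 0.1, 76.3]
force: [-8.3, 0.4, 2.2]
grip_width: 0.0212
```

Emit:
{"op": "send_rows", "data": {
  "plan": [
    [15,0,1,0,0,0,0],
    [15,0,1,0,0,0,0]
  ]
}}

```text
time_s: 19.5
tool_pos: [0.5138, 0.0821, 0.0804]
tool_rot: [-179.5, 0.1, 76.3]
force: [-10.9, 0.1, 4.4]
grip_width: 0.0215
```

Emit:
{"op": "send_rows", "data": {
  "plan": [
    [15,0,-10,0,0,0,0],
    [15,0,-12,-10,0,0,0],
    [15,0,0,-50,0,0,0],
    [15,36,0,0,0,0,0],
    [15,40,0,0,0,0,0],
    [15,40,0,0,0,0,0],
    [15,40,0,0,0,0,0],
    [15,0,0,0,0,0,0],
    [15,0,0,40,0,0,0],
    [15,0,0,20,0,0,0],
    [15,0,5,0,0,0,0],
    [15,0,2,0,0,0,0]
  ]
}}

```text
time_s: 20.7
tool_pos: [0.5417, 0.2361, 0.0818]
tool_rot: [179.9, -0.1, 76.2]
force: [-0.2, -0.2, -2.6]
grip_width: 0.0217
```

Emit:
{"op": "send_rows", "data": {
  "plan": [
    [15,0,2,0,0,0,0],
    [15,0,2,0,0,0,0],
    [15,0,2,0,0,0,0],
    [15,0,2,0,0,0,0]
  ]
}}

```text
time_s: 21.1
tool_pos: [0.5482, 0.2352, 0.0818]
tool_rot: [180.0, -0.1, 76.3]
force: [-1.3, 0.7, -2.5]
grip_width: 0.0217
```

Emit:
{"op": "send_rows", "data": {
  "plan": [
    [15,0,2,0,0,0,0],
    [15,0,1,0,0,0,0]
  ]
}}

```text
time_s: 21.3
tool_pos: [0.5508, 0.2342, 0.0812]
tool_rot: [-180.0, -0.0, 76.3]
force: [-2.4, 0.9, -1.4]
grip_width: 0.0214
```

Emit:
{"op": "send_rows", "data": {
  "plan": [
    [15,0,1,0,0,0,0],
    [15,0,1,0,0,0,0]
  ]
}}

```text
time_s: 21.5
tool_pos: [0.5516, 0.2341, 0.081]
tool_rot: [-179.9, -0.0, 76.3]
force: [-5.2, 1.9, -0.1]
grip_width: 0.0214
```

Emit:
{"op": "send_rows", "data": {
  "plan": [
    [15,0,1,0,0,0,0],
    [15,0,1,0,0,0,0]
  ]
}}

```text
time_s: 21.7
tool_pos: [0.552, 0.2341, 0.0808]
tool_rot: [-179.7, 0.0, 76.3]
force: [-7.4, 2.5, 1.8]
grip_width: 0.0215
```

Emit:
{"op": "send_rows", "data": {
  "plan": [
    [15,0,-10,0,0,0,0],
    [15,0,-12,-10,0,0,0],
    [15,0,0,-50,0,0,0],
    [15,-36,0,0,0,0,0],
    [15,-40,0,0,0,0,0],
    [15,-40,0,0,0,0,0],
    [15,-40,0,0,0,0,0],
    [15,0,0,0,0,0,0],
    [15,0,0,40,0,0,0],
    [15,0,0,20,0,0,0],
    [15,0,7,0,0,0,0],
    [15,0,6,0,0,0,0]
  ]
}}

```text
time_s: 22.9
tool_pos: [0.5102, 0.0836, 0.0822]
tool_rot: [179.9, -0.0, 76.3]
force: [0.5, 0.0, -2.0]
grip_width: 0.0215
```

Emit:
{"op": "send_rows", "data": {
  "plan": [
    [15,0,2,0,0,0,0],
    [15,0,2,0,0,0,0]
  ]
}}

```text
time_s: 23.1
tool_pos: [0.5136, 0.083, 0.0825]
tool_rot: [180.0, -0.1, 76.2]
force: [-2.6, 0.8, -0.6]
grip_width: 0.0214
```

Emit:
{"op": "send_rows", "data": {
  "plan": [
    [15,0,2,0,0,0,0],
    [15,0,1,0,0,0,0]
  ]
}}

```text
time_s: 23.3
tool_pos: [0.514, 0.0828, 0.0813]
tool_rot: [-179.8, -0.0, 76.3]
force: [-6.8, 1.5, 0.7]
grip_width: 0.0213
```

Emit:
{"op": "send_rows", "data": {
  "plan": [
    [15,0,2,0,0,0,0],
    [15,0,1,0,0,0,0]
  ]
}}

```text
time_s: 23.5
tool_pos: [0.5146, 0.0826, 0.0807]
tool_rot: [-179.5, 0.0, 76.3]
force: [-9.5, 2.8, 4.0]
grip_width: 0.0213
```

Emit:
{"op": "send_rows", "data": {
  "plan": [
    [15,0,-12,0,0,0,0],
    [15,0,-20,0,0,0,0],
    [15,0,-20,-40,0,0,0],
    [15,0,0,-50,0,0,0],
    [15,20,20,-10,0,0,0],
    [15,0,0,0,0,0,0],
    [15,0,0,0,0,0,0]
  ]
}}

```text
time_s: 24.2
tool_pos: [0.4928, 0.1081, 0.1814]
tool_rot: [179.9, -0.0, 76.3]
force: [-0.0, -0.2, -2.6]
grip_width: 0.0216
```

```bash
python3 - <<'E'
from h import *
import pickle
o=env.get_obs();print(o["tool_pos"],o["tool_rot"],o["force"],o["time_s"])
k=env.get_calibration("wrist");im=env.read_camera("wrist");pickle.dump(k,open("w4.pkl","wb"))
b=env.read_camera("side")[190:330,160:300]; 
A=cv2.resize(im[:260],(800,406),interpolation=cv2.INTER_CUBIC)
cv2.imwrite("pics/w4.png",A[:,:,::-1])
cv2.imwrite("pics/s4.png",cv2.resize(b[:,:,::-1],None,fx=4,fy=4,interpolation=cv2.INTER_CUBIC))
E
```

```text
[0.49280532 0.1081008  0.18140896] [ 1.79904758e+02 -9.26450033e-03  7.62709067e+01] [-0.02850137 -0.19818824 -2.62182069] 24.2
```

View pics/w4.png

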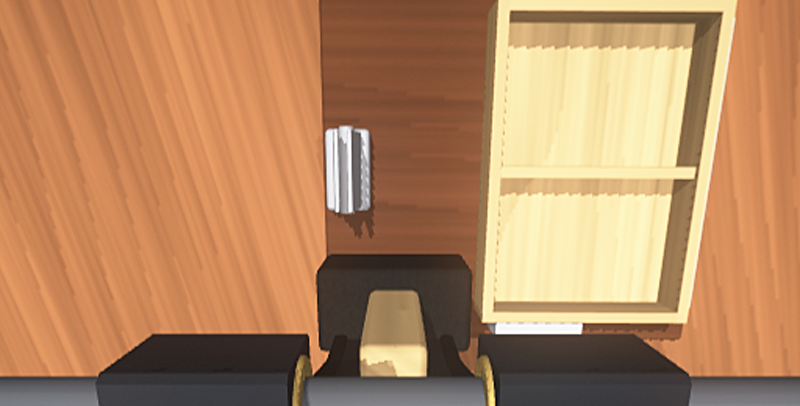

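View pics/s4.png

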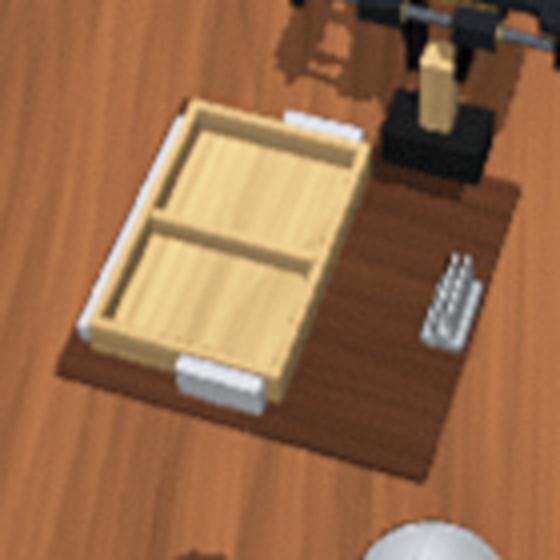

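Both pictures show the tray against the stop bar. In the side crop the bar is a thin strip running evenly along the far wall, and the wrist view shows the tray parallel to the dock. Next I'll set the mallet down on bare table right of the dock, and check the tray pose numerically.

```bash
python3 - <<'E'
from fitw import *
import pickle
D=env.get_calibration("side")
t=[[-.07,-.1,.044],[-.07,.1,.044],[.07,.1,.044],[.07,-.1,.044]]
b=[[-.18,-.125,.008],[-.18,.125,.008],[.09,.125,.008]]
s=lambda l:np.array(l)/4+[160,190]
x,r=fit([(D,b,s([(521,187),(422,482),(57,376)]))],[.636,.136,-.2376]);y,r2=fit([(D,t,s([(371,147),(276,392),(90,330),(194,101)]))],x)
print(x,r.tolist(),y,r2.tolist(),rel(x,y),y[2]-x[2])
k=pickle.load(open("w4.pkl","rb"))
f=lambda v:np.r_[(proj(world([[-.07,-.1,.044],[.07,-.1,.044],[-.07,v[3],.044]],v[:3]),k)-np.array([[482,322],[689,324],[496,5]])/1.5625).ravel()]
r=least_squares(f,[.63,.14,-.23,.05]);X=np.array([.6367,.1333,-.238]);print(r.x,r.fun.round(1),rel(X,r.x),r.x[2]-X[2])
E
```

```text
[ 0.63370116  0.141616   -0.24145613] [[0.3, -0.6], [0.7, 0.6], [-1.4, -0.3]] [ 0.63253494  0.14431765 -0.24669924] [[0.3, 0.9], [0.7, -1.6], [-1.0, -0.2], [-0.1, 0.7]] [-1.7784023   2.34441977] -0.0052431045448703695
[ 0.63539075  0.13370567 -0.23648975  0.09650525] [ 0.6  0.8 -1.1 -0.9  0.4  0. ] [-1.36798699  0.08557015] 0.0015102459759163966
```

Emit:
{"op": "send_rows", "data": {
  "plan": [
    [15,-30,5,0,0,0,0],
    [15,-38,6,0,0,0,0],
    [15,-38,6,0,0,0,0],
    [15,-38,6,0,0,0,0],
    [15,-38,6,0,0,0,0],
    [15,-38,6,0,0,0,0],
    [15,0,0,0,0,0,0],
    [15,0,0,40,0,0,0],
    [15,0,0,40,0,0,0],
    [15,0,0,20,0,0,0],
    [15,0,0,5,0,0,0],
    [15,0,0,0,0,0,0]
  ]
}}

```text
time_s: 25.5
tool_pos: [0.4732, -0.1138, 0.0754]
tool_rot: [-179.9, 0.0, 76.2]
force: [0.1, -0.4, -1.8]
grip_width: 0.0219
```

Emit:
{"op": "send_rows", "data": {
  "plan": [
    [15,0,0,4,0,0,0],
    [15,0,0,2,0,0,0],
    [15,0,0,1,0,0,0],
    [15,0,0,0,0,0,0]
  ]
}}

```text
time_s: 25.9
tool_pos: [0.4744, -0.1139, 0.0695]
tool_rot: [180.0, -0.0, 76.3]
force: [-0.9, -0.0, -2.6]
grip_width: 0.0213
```

Emit:
{"op": "send_rows", "data": {
  "plan": [
    [15,0,0,1,0,0,0],
    [15,0,0,0,0,0,0]
  ]
}}

```text
time_s: 26.1
tool_pos: [0.4741, -0.1139, 0.0681]
tool_rot: [180.0, -0.0, 76.3]
force: [0.1, -0.2, -2.9]
grip_width: 0.022
```

Emit:
{"op": "send_rows", "data": {
  "plan": [
    [15,0,0,1,0,0,0],
    [15,0,0,0,0,0,0]
  ]
}}

```text
time_s: 26.3
tool_pos: [0.474, -0.1139, 0.0669]
tool_rot: [-180.0, -0.0, 76.2]
force: [0.2, 1.0, -3.0]
grip_width: 0.0215
```

Emit:
{"op": "send_rows", "data": {
  "plan": [
    [15,0,0,1,0,0,0],
    [15,0,0,0,0,0,0]
  ]
}}

```text
time_s: 26.5
tool_pos: [0.4742, -0.1139, 0.0661]
tool_rot: [180.0, -0.0, 76.3]
force: [-0.8, -0.5, -2.1]
grip_width: 0.0212
```

Emit:
{"op": "send_rows", "data": {
  "plan": [
    [15,0,0,1,0,0,0],
    [15,0,0,0,0,0,0]
  ]
}}

```text
time_s: 26.7
tool_pos: [0.4747, -0.1138, 0.0659]
tool_rot: [179.9, -0.0, 76.3]
force: [-0.3, 0.7, 3.9]
grip_width: 0.0212
```

Emit:
{"op": "send_rows", "data": {
  "plan": [
    [15,0,0,1,0,0,0],
    [15,0,0,0,0,0,0]
  ]
}}

```text
time_s: 26.9
tool_pos: [0.4748, -0.1138, 0.0659]
tool_rot: [180.0, -0.1, 76.3]
force: [-3.6, 1.1, 12.0]
grip_width: 0.0217
```

Emit:
{"op": "send_rows", "data": {
  "plan": [
    [15,0,0,-1.5,0,0,0],
    [15,0,0,0,0,0,0],
    [45,0,0,0,0,0,0],
    [45,0,0,0,0,0,0],
    [45,0,0,0,0,0,0],
    [45,0,0,0,0,0,0],
    [45,0,0,-20,0,0,0],
    [45,0,0,-40,0,0,0],
    [45,0,0,-50,0,0,0],
    [45,0,0,-50,0,0,0],
    [45,0,0,0,0,0,0],
    [45,0,0,0,0,0,0]
  ]
}}

```text
time_s: 28.1
tool_pos: [0.4749, -0.114, 0.2267]
tool_rot: [179.8, -0.1, 76.2]
force: [-0.2, 0.0, -0.3]
grip_width: 0.0452
```

```bash
python3 - <<'E'
from h import *
o=env.get_obs();print(o["force"],o["grip_width"])
a=env.read_camera("scene")[100:300,70:400];b=env.read_camera("wrist")
a=cv2.resize(a,(594,360),interpolation=cv2.INTER_CUBIC);b=cv2.resize(b[40:250],(585,240))
o=np.zeros((600,594,3),np.uint8);o[:360]=a;o[360:,:585]=b;cv2.imwrite("pics/f.png",o[:,:,::-1])
E
```

```text
[-0.21908492  0.013237   -0.31417535] 0.045205652773608274
```

View pics/f.png

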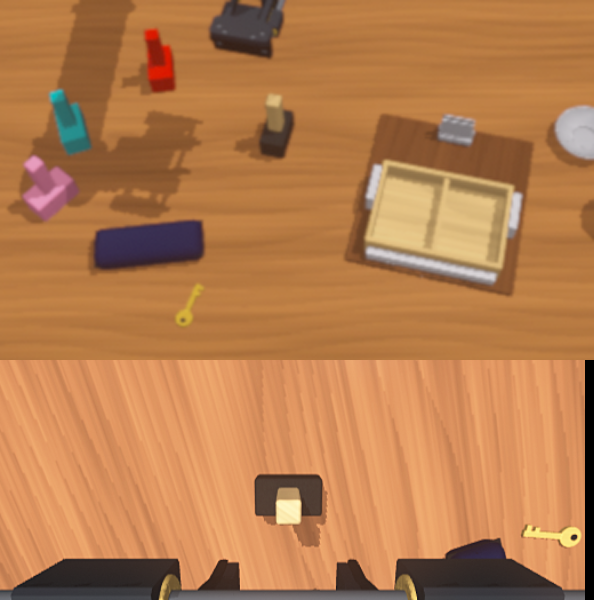

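The mallet stands upright on bare table at (278,125). The tray is square against the stop bar along its full length, the other things look unmoved, and the gripper is clear.

```bash
python3 -c "
from cell import env
print(env.sign_off(), env.get_obs()['time_s'])"
```

```text
the job is handed in; nothing more can be done
the job is handed in; nothing more can be done
```

The tray is home against the stop bar, the mallet is standing upright on its head on the bare table right of the dock, and the job is handed in. I took the black mallet and tapped right, left, right, left and so on, seven taps in all. The last picture was taken at about 28 s of the 72 s allowed.

- **Forces:** the highest reading against the tray was about 12 N, under the 25 N limit. Forces were only read at the end of each move call, so a brief peak in between could have been missed.
- **Tray home:** at the end both ends stopped solid within 0.6 mm of each other. The pictures show the tray parallel to the stop bar, with an even strip of bar along its far wall.
- **Check that disagreed:** the camera fits put the tray 1.4 to 1.8 mm short of home with a turn of 0.005 rad or less. One of them also showed a 2.3 mm sideways offset, more than the rails allow. I took these as error in the calibration and in my fit of the dock, because a wedged tray would be cocked and this one is not.
- **Other things:** the glasses case, key and other mallets look unmoved, and so does the part of the coin dish in view. The pot was outside my last picture, so I did not check it. The gripper had risen clear of the mallet with no force on it.

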